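# Work a jammed tube block out of a dry-bath heater

### The arm

A 6-joint arm with a two-finger parallel gripper is mounted at the origin on a cart in front of the work surface, level with it; the furniture and walls round the work are solid. World frame = base frame: x ahead of the robot, y to its left, z up, the work surface at z = 0. Lengths are in m, angles in rad, forces in N, time in s.
With the tool pointing down it reaches from about 0.375 to 0.9 m from the base axis. Payload 3.1 kg.
Tool frame: the origin (TCP) lies at the centre of the arm's flange, where the gripper is bolted on; the fingertips stand robot.tip_extent ahead of it and the grasp point (between the pads) lies 164 mm ahead of it (robot.tip_extent is the distance from the TCP to the fingertips, in m); z points along the fingers, y is the line along which they close (so a half turn about z gives the same grasp; the last joint's range is limited). The gripper opens to 87 mm and grips with 3 to 60 N. Pads are 19 mm wide; open, the fingers measure 117 mm over their backs; the gripper's body (75 mm by 190 mm) begins 51 mm behind the grasp point.
Start: joints at [1.137, 0.527, 1.433, -0, 1.181, -0.178], TCP at [0.158, 0.605, 0.405] pointing down, gripper open.
Joint ranges: [-3.08, 3.08], [-0.75, 2.2], [0.22, 2.44], [-1.43, 4.57], [0, 2.65], [-2.85, 2.85]. Speed limits (rad/s): [2.79, 2.79, 3.14, 3.14, 3.14, 3.14].

### API

Orientations are given as a unit quaternion [x, y, z, w].
In Python, from rig import get_obs, camera, hand_in, cut_out, robot gives the robot as it stands.
- The arm moves only by the tool step_arm, never from a script. Its argument "rows" is a list of rows, each a list of 6 numbers: the shift along the world's x, y, z in m, then the turn, a rotation vector about the world's x, y, z in degrees. A call has 1 to 12 rows; each row shifts and turns the commanded pose from where the row before left it; what a row does not reach is not made up. A row lasts 1/8 s, in which the tool goes at most 62.5 mm and 10.7 degrees, less where a joint would pass 70% of its speed; a pose out of reach is approached as far as the arm can. A call is refused whole if a number of a shift passes 0.0625 or a number of a turn 10.7, either way. A call with a gripper value outside its range is refused whole. "jaw" is the finger opening in m, from 0 to 0.087, set as the call begins (left out, the last holds). The fingers move at their own pace and stop on an object; "squeeze" is the grip in N (left out, the last holds). Time passes only in rows, so rows that do not move let the fingers close. It gives the time, the measured TCP pose, the force, the opening and the grip force at its end, in the units of the state.
- get_obs(): the state, without advancing time (a new reading comes with each control period).
- camera(name): name is "side" or "top" or "wrist"; returns a dict with "pixels" (400x640x3 uint8, blue, green, red), "depth" (400x640 float32, m along the optical axis (not along the pixel's ray), 0 where there is no reading), "fov_y" (degrees; the focal length in pixels is half the picture's height over the tangent of half this angle, whatever the lens; pixels are square), "cx", "cy" (the principal point, pixels), "extrinsics" (4x4, takes a point from camera to world coordinates); the wrist camera has in their place "mount" (4x4, takes a point from camera to tool coordinates, whose origin is the TCP and whose axes are the flange's). Camera axes: x right, y up, looking along -z (the intrinsics and any distortion apply to the point x, -y, -z); pixel columns grow to the right and rows downward; lengths in m; the calibration is good to about 2 mm. A picture is of the moment at which its call begins: read the wrist's pose just before it.
- hand_in(): hands the job in; it is judged then, once.
Trained networks look in the newest picture that a camera, given by its name, has taken for a name from the list of things; names that differ only in an ending like _2 or _b are one class to them, and where a whole thing is asked for, a point or a joint stands for the part that bears it (a point fixed in the world has none). Each returns a list of dicts, best first, with "confidence" (0 to 1); they miss things now and then, are a little off and sometimes report something else, mostly with a low value. They report only what shows in the picture. A call takes as long as a camera call.
- cut_out(label, camera): "region" (400x640 bool, what is visible of it) and "extent" ([centre column, centre row, width, height] in pixels, round what is visible of it).
The state is a dict: "time": time; "q": joint angles; "joint_velocities": joint speeds; "joint_torque": joint torques, N m; "position": TCP position; "tool_rot": TCP orientation; "ft_force": force on the tool from outside, world axes, zero at the start; "moment": the same for the moment, N m; "grip_width": finger opening in m; "grip_force": force on a finger pad.
Only numpy, scipy, OpenCV 4.12 (cv2) and the standard library are available. Lean on these libraries where they do the work, as an engineer would, in place of code of your own. Each camera call takes 0.05 s, during which the arm holds its last target. There are 200 camera calls.

### The job

Work the jammed tube block out of the dry-bath heater so that the well under it can be wiped: swing the block's folded bail up until it clicks upright, grip it, and rock the block side to side under a light upward pull, freeing one side and then the other without letting the first snap back. Do not just haul it straight up, because that lifts the heater; the heater and the jar, wash bottle and spare block round it stay where they stand. Finish while holding the block by its bail, still and level, just clear above the well.

Things in the scene. Friction and masses are not known exactly. Their poses are not given: they have to be found in the camera images.
- heater: Dry-bath heater: white housing 270 (x) x 230 (y) x 82 mm high, 4 kg, loose on four rubber feet. Origin on the bench under the well's centre (140 mm behind the front edge), z up; low sloping grey control panel at its -x side, flat deck 82 mm above the origin. A straight upward pull of about 45 N on the seated block lifts it; more than about 22 N sideways at the upright bail tips it.
- well (a point): Centre of the mouth of the rectangular well in the deck, 82 mm above the heater's origin. Well: 99 (x) x 77 (y) mm, 28 mm deep. In its left and right walls (+y, -y) spring balls snap into grooves in the block's sides; together they hold harder than the heater's weight. Leaning the block over, about 15 N along y at the upright bail with a light pull, frees one side; pushed down again it snaps back.
- tube_block: Aluminium tube block 96 (x) x 74 (y) x 62 mm high, 12 wide holes, about 0.7 kg with its bail, seated in the well with 1.5 mm play all round; its axes are the heater's. Origin at the centre of its underside; its top stands 34 mm above the deck. It can lean about 0.1 rad or a little more either way about its x axis, lifting one side 8 mm or more; a side that is 5 mm up is out of its snap.
- bail (a joint): Angle of the block's bail (U-shaped steel carrying handle), rad. Hinge axis along the block's y, 52 mm above its underside, over its centre. 0: folded down level to the block's +x side, 24 mm above the deck; pi/2: upright, at its stop, held by a spring-pin detent. Starts at 0 to 0.3. The detent resists with about 1 N at the bar from 0.8 and snaps it home from 1.35; let go earlier it falls back.
- bail_grip (a point): Middle of the bail's bar, 100 mm from the hinge axis. The bar runs along the block's y, 86 mm long between the legs; round its middle a black grip 14 mm in diameter, 58 mm long with end collars 18 mm in diameter. 45 mm of room between folded bar and block. Upright and seated it is 206 mm above the bench, 152 mm above the block's underside.
- spare_block: Spare tube block of the same outside size with 30 narrow holes and its own bail folded down, standing on the bench to the right; not to be used. Origin at the centre of its underside.
- jar: Small glass sample jar, white cap, 46 mm across, 78 mm high, standing beside the heater. Origin under its centre. Leave it.
- wash_bottle: Blue wash bottle, 54 mm across, 120 mm high, standing beside the heater. Origin under its centre. Leave it.
- side_left (a point): Bottom edge of the block's +y side, 37 mm from its origin; 54 mm above the heater's origin when seated.
- side_right (a point): Bottom edge of the block's -y side, 37 mm from its origin; 54 mm above the heater's origin when seated.

How it is judged:
By the outcome, as a careful person would: the job done as asked, in the order asked, and still so for the second after the job is handed in, while the arm keeps its last pose, push and grip.
It also fails if it takes over 48 s, if anything falls off the work surface, if the arm or the gripper's body presses on something with over 40 N, if the wrist force passes 120 N, or if a joint passes its speed limit or range.

## Working session

There is one attempt and no reset: what is moved stays moved. The work goes in short steps, Python scripts to look and compute and a tool call to move; the robot and the scene stay as the last step left them, time stands still between calls to the robot, and variables do not carry over. Pictures are saved under pics/ and viewed, at most 10 in all, crops included, and the job is handed in when it is done.

Besides the shell and the picture viewer there is one more tool, called after "Call:" as name(argument=value, ...), one argument or row to a line, values as JSON. step_arm: Moves the arm, as the interface text tells. Its arguments: {"type":"object","properties":{"rows":{"type":"array"},"jaw":{"type":"number"},"squeeze":{"type":"number"}},"required":["rows"]}

```bash
mkdir -p pics; ls
cat > h.py <<'E'
import numpy as np, cv2
from rig import get_obs, camera, hand_in, cut_out, robot
from scipy.spatial.transform import Rotation as R
def cam(n):
    o=get_obs(); c=camera(n)
    if 'mount' in c:
        T=np.eye(4);T[:3,:3]=R.from_quat(o['tool_rot']).as_matrix();T[:3,3]=o['position']
        c['E']=T@c['mount']
    else: c['E']=np.array(c['extrinsics'])
    c['f']=200/np.tan(np.radians(c['fov_y'])/2)
    return c
def cloud(c,mask=None):
    d=c['depth']; m=d>0
    if mask is not None: m&=mask
    v,u=np.nonzero(m); z=d[v,u]
    P=np.stack([(u-c['cx'])*z/c['f'],-(v-c['cy'])*z/c['f'],-z,np.ones_like(z)])
    return (c['E']@P)[:3].T,u,v
def proj(c,p):
    q=np.linalg.inv(c['E'])@np.append(p,1); return c['cx']+c['f']*q[0]/-q[2], c['cy']-c['f']*q[1]/-q[2]
E
python3 - <<'E'
from h import *
print(robot.tip_extent, get_obs())
ims=[]
for n in ['side','top','wrist']:
    c=cam(n); print(n,c['f'],c['cx'],c['cy'],{k:v for k,v in c.items() if k not in('pixels','depth')})
    cv2.imwrite(f'pics/{n}0.png',c['pixels'])
    for l in ['heater','tube_block','bail','bail_grip','spare_block','jar','wash_bottle']:
        for r in cut_out(l,n)[:2]:
            P,u,v=cloud(c,r['region'])
            print(l,round(r['confidence'],2),np.round(r['extent']),np.round(np.median(P,0),3) if len(P) else None, np.round(np.percentile(P,[3,97],axis=0),3).tolist() if len(P) else '')
E
```

```text
pics
0.1822 {'time': 0.0, 'q': array([ 1.13649554e+00,  5.28456054e-01,  1.43390873e+00, -4.13267241e-05,
        1.18137199e+00, -1.78498718e-01]), 'joint_velocities': array([ 0.00173773, -0.00091389, -0.000626  , -0.00185864, -0.00046561,
       -0.00046321]), 'joint_torque': array([-5.06797369e-04, -4.40056765e+01, -1.76588559e+01,  6.31462131e-02,
        5.83112868e-02, -1.72798445e-04]), 'position': array([0.15796586, 0.60435048, 0.40377537]), 'tool_rot': array([ 1.27544732e-01,  9.91832240e-01, -1.02789314e-03, -3.05145501e-04]), 'ft_force': array([-0.23926734, -0.37722191, -0.58232581]), 'moment': array([-0.01445957,  0.00014321,  0.01359522]), 'grip_force': 0.0, 'grip_width': 0.08720016908662426}
side 414.01337078174095 319.33228416745413 201.44134117104952 {'fov_y': 51.568163845344905, 'cx': 319.33228416745413, 'cy': 201.44134117104952, 'extrinsics': array([[ 0.99673732,  0.06340097, -0.04995036,  0.50250126],
       [-0.07828054,  0.60852676, -0.7896628 , -0.86531999],
       [-0.01966926,  0.79099652,  0.61150439,  0.72887488],
       [ 0.        ,  0.        ,  0.       
[... 2978 characters left out ...]
  9.56974869e-01,  2.90170547e-01,
         7.94156067e-02],
       [ 9.99999922e-01,  3.66318698e-04,  1.44814704e-04,
         3.32253482e-04],
       [ 3.22891355e-05,  2.90170581e-01, -9.56974938e-01,
         2.10541776e-02],
       [ 0.00000000e+00,  0.00000000e+00,  0.00000000e+00,
         1.00000000e+00]]), 'E': array([[ 2.53409501e-01, -9.25738575e-01, -2.80698620e-01,
         8.13480282e-02],
       [ 9.67359098e-01,  2.42509661e-01,  7.35216965e-02,
         6.25062474e-01],
       [ 1.02566323e-05, -2.90167460e-01,  9.56975885e-01,
         3.83732209e-01],
       [ 0.00000000e+00,  0.00000000e+00,  0.00000000e+00,
         1.00000000e+00]]), 'f': np.float64(351.9793435470209)}
```

Run:
```python
from h import *
a=cv2.imread('pics/side0.png')[110:380,200:500]; b=cv2.imread('pics/top0.png')[110:310,180:480]
cv2.imwrite('pics/z.png',np.vstack([cv2.resize(a,None,fx=1.25,fy=1.25),cv2.resize(b,None,fx=1.25,fy=1.25)]))
for n in ['side','top']:
    c=cam(n); P,u,v=cloud(c)
    m=(P[:,2]>.1125)&(P[:,2]<.122)&(P[:,0]>.47)&(P[:,0]<.605)&(abs(P[:,1]+.04)<.06)
    print(n,len(P[m]),cv2.minAreaRect(P[m][:,:2].astype(np.float32)),P[m].min(0),P[m].max(0))
    m=(P[:,2]>.077)&(P[:,2]<.087)&(P[:,0]>.38)&(P[:,0]<.7)&(abs(P[:,1]+.04)<.14)
    print(n,cv2.minAreaRect(P[m][:,:2].astype(np.float32)),np.median(P[m][:,2]))
    m=(P[:,2]>.1)&(P[:,2]<.125)&(P[:,0]>.61)&(P[:,0]<.66)&(abs(P[:,1]+.04)<.06)
    print('bar',np.polyfit(P[m][:,1],P[m][:,0],1),P[m].mean(0),P[m].min(0),P[m].max(0))
```

```text
side 577 ((0.547421932220459, -0.04116681218147278), (0.09032507985830307, 0.1107659637928009), 88.44407653808594) [ 0.49108526 -0.08735053  0.11253655] [0.60164283 0.00422124 0.11980928]
side ((0.5570065975189209, -0.040621884167194366), (0.23585647344589233, 0.22285641729831696), 87.78392028808594) 0.08241606322081341
bar [-0.00788594  0.63118955] [ 0.63156755 -0.04793362  0.10970864] [ 0.61121994 -0.09127336  0.10083846] [0.64816084 0.0006801  0.1157969 ]
top 521 ((0.5453113317489624, -0.03927973285317421), (0.08833969384431839, 0.11053106188774109), 88.13619995117188) [ 0.48897925 -0.08241579  0.11250054] [0.6019182  0.00502015 0.12107399]
top ((0.5523295402526855, -0.03911770135164261), (0.23032309114933014, 0.2321019023656845), 88.00907135009766) 0.08178226940814626
bar [0.00277498 0.63512714] [ 0.63501348 -0.04095655  0.11119749] [ 0.61046872 -0.08383663  0.10204499] [0.64488774 0.00150639 0.11962975]
```

View pics/z.png

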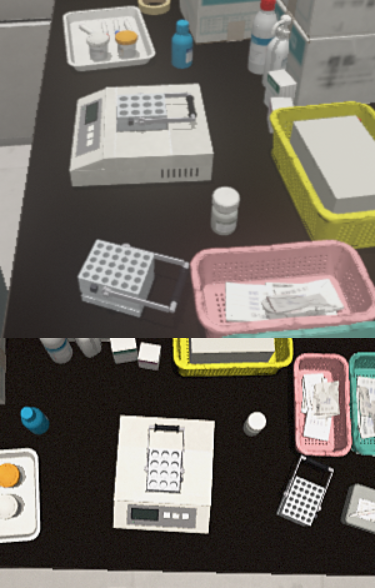

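Side view and top view agree. The heater's yaw is about -2°, the block centre is near (0.538, -0.040), and the folded bar is near (0.637, -0.040, 0.11), which is plausible against the given sizes. I'll move to above the bar.

Call:
step_arm(
  rows=[
    [0.03,-0.04,0,0,0,-4.8],
    [0.03,-0.04,0,0,0,-4.8],
    [0.03,-0.04,0,0,0,-4.8],
    [0.03,-0.04,0,0,0,-4.8],
    [0.03,-0.04,0,0,0,-4.8],
    [0.03,-0.04,0,0,0,-4.8],
    [0.03,-0.04,0,0,0,-4.8],
    [0.03,-0.04,0,0,0,-4.8],
    [0.03,-0.04,0,0,0,-4.8],
    [0.03,-0.04,0,0,0,-4.8],
    [0.03,-0.04,0,0,0,-4.8],
    [0.03,-0.04,0,0,0,-4.8],
  ],
)

```text
time: 2.8
position: [0.519, 0.1232, 0.405]
tool_rot: [0.591, 0.807, 0.0, 0.0]
ft_force: [0.6, 0.7, -0.2]
grip_width: 0.0872
grip_force: 0.0
```

Call:
step_arm(
  rows=[
    [0.03,-0.04,-0.01,0,0,-4.8],
    [0.03,-0.04,-0.01,0,0,-4.8],
    [0.03,-0.04,-0.01,0,0,-4.8],
    [0.029,-0.044,-0.01,0,0,-4.9],
    [0,0,0,0,0,0],
    [0,0,0,0,0,0],
  ],
  jaw=0.06,
)

```text
time: 3.55
position: [0.6367, -0.0392, 0.3644]
tool_rot: [0.717, 0.697, -0.0, -0.001]
ft_force: [-0.3, 0.4, 0.4]
grip_width: 0.0598
grip_force: 0.0
```

```bash
cat > w.py <<'E'
from h import *
c=cam('wrist'); o=get_obs(); print(o['position'],R.from_quat(o['tool_rot']).as_matrix()[:,1:].T.round(3).tolist())
cv2.imwrite('pics/w1.png',c['pixels'])
P,u,v=cloud(c)
for l in ['bail_grip','bail','tube_block']:
    for r in cut_out(l,'wrist')[:1]:
        Q,_,_=cloud(c,r['region']); print(l,round(r['confidence'],2),np.round(r['extent']),np.median(Q,0).round(4),np.percentile(Q,[3,97],axis=0).round(4).tolist())
m=(P[:,2]>.092)&(P[:,2]<.14)&(P[:,0]>.615)&(P[:,0]<.66)&(abs(P[:,1]+.04)<.06)
Q=P[m]
if len(Q): print('bar',len(Q),np.polyfit(Q[:,1],Q[:,0],1),Q.mean(0),np.percentile(Q,[2,98],axis=0).round(4).tolist())
m=(P[:,2]>.112)&(P[:,2]<.122)&(P[:,0]>.47)&(P[:,0]<.605)&(abs(P[:,1]+.04)<.06)
if m.any(): print('top',cv2.minAreaRect(P[m][:,:2].astype(np.float32)),P[m].min(0),P[m].max(0),np.median(P[m],0))
m=(P[:,2]>.077)&(P[:,2]<.087)
if m.any(): print('deck z',np.median(P[m],0))
E
python3 w.py
```

```text
[ 0.63647158 -0.03857477  0.36471082] [[1.0, -0.026, -0.001], [-0.001, 0.001, -1.0]]
bail_grip 0.86 [254. 216. 175. 123.] [ 0.6336 -0.0295  0.11  ] [[0.5423, -0.0848, 0.0812], [0.6465, 0.0023, 0.1136]]
bail 0.88 [253. 216. 173. 120.] [ 0.6345 -0.0318  0.1103] [[0.5437, -0.0845, 0.1007], [0.6465, 0.0023, 0.1136]]
tube_block 0.77 [223. 213. 240. 125.] [ 0.5505 -0.031   0.1113] [[0.4957, -0.0827, 0.0812], [0.6433, 0.0006, 0.116]]
bar 2505 [0.04122016 0.63923068] [ 0.63751527 -0.04161567  0.10970855] [[0.6172, -0.0848, 0.1024], [0.6473, -0.0004, 0.1138]]
top ((0.549065351486206, -0.03859230875968933), (0.0837235152721405, 0.11690999567508698), 86.32796478271484) [ 0.4912655  -0.08392354  0.11200025] [0.60478249 0.00371813 0.11741864] [ 0.54127012 -0.03030233  0.11494533]
deck z [0.59727398 0.0241506  0.08107835]
```

View pics/w1.png

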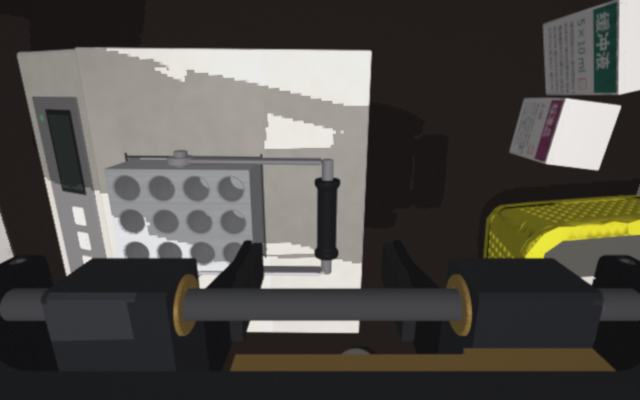

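The picture shows the grip at column 327, rows 180–258, between the fingers and clear of the block. I'll narrow the jaw, descend and grip lightly.

Call:
step_arm(
  rows=[
    [0.002,-0.0025,0,0,0,-1.2],
    [0,0,-0.015,0,0,0],
    [0,0,-0.015,0,0,0],
    [0,0,-0.015,0,0,0],
    [0,0,-0.015,0,0,0],
    [0,0,-0.012,0,0,0],
    [0,0,-0.01,0,0,0],
    [0,0,-0.01,0,0,0],
    [0,0,0,0,0,0],
  ],
  jaw=0.04,
)

```text
time: 4.88
position: [0.6388, -0.0418, 0.2719]
tool_rot: [0.724, 0.69, -0.0, -0.001]
ft_force: [-0.2, -0.0, -0.4]
grip_width: 0.0402
grip_force: 0.0
```

Call:
step_arm(
  rows=[
    [0,0,0,0,0,0],
    [0,0,0,0,0,0],
    [0,0,0,0,0,0],
    [0,0,0,0,0,0],
  ],
  jaw=0.0,
  squeeze=6,
)

```text
time: 5.38
position: [0.6393, -0.0419, 0.2732]
tool_rot: [0.724, 0.69, 0.0, 0.0]
ft_force: [-0.1, -0.8, 1.2]
grip_width: 0.0138
grip_force: 6.0
```

Call:
step_arm(
  rows=[
    [-0.0005,0,0.0105,0,0,0],
    [-0.0016,0.0001,0.0103,0,0,0],
    [-0.0027,0.0001,0.0101,0,0,0],
    [-0.0038,0.0002,0.0098,0,0,0],
    [-0.0048,0.0002,0.0093,0,0,0],
    [-0.0057,0.0002,0.0088,0,0,0],
    [-0.0066,0.0003,0.0081,0,0,0],
    [-0.0074,0.0003,0.0074,0,0,0],
  ],
)

```text
time: 6.38
position: [0.6076, -0.0406, 0.3497]
tool_rot: [0.724, 0.69, 0.003, 0.004]
ft_force: [7.4, 0.5, 4.7]
grip_width: 0.0135
grip_force: 6.0
```

Call:
step_arm(
  rows=[
    [0,0,0,0,0,0],
    [0,0,0,0,0,0],
  ],
)

```text
time: 6.62
position: [0.6076, -0.0407, 0.3499]
tool_rot: [0.724, 0.69, 0.003, 0.004]
ft_force: [6.3, 0.2, 5.7]
grip_width: 0.0135
grip_force: 6.0
```

Call:
step_arm(
  rows=[
    [-0.005,0.0003,0.0085,0,0,0],
    [-0.0075,0.0004,0.0065,0,0,0],
    [-0.0091,0.0004,0.0048,0,0,0],
    [-0.0098,0.0004,0.0038,0,0,0],
    [-0.0101,0.0004,0.0027,0,0,0],
    [-0.0103,0.0005,0.0016,0,0,0],
    [-0.0105,0.0005,0.0005,0,0,0],
    [0,0,0,0,0,0],
  ],
)

```text
time: 7.62
position: [0.5412, -0.0377, 0.3757]
tool_rot: [0.724, 0.69, -0.002, -0.002]
ft_force: [-0.1, -3.8, 6.1]
grip_width: 0.0136
grip_force: 6.0
```

Run:
```python
from h import *
c=cam('side'); print(get_obs()['ft_force'])
a=c['pixels'][120:270,240:420]; cv2.imwrite('pics/s2.png',cv2.resize(a,None,fx=4,fy=4,interpolation=cv2.INTER_CUBIC))
for l in ['bail','bail_grip']:
  for r in cut_out(l,'side')[:1]:
    Q,_,_=cloud(c,r['region']); print(l,r['confidence'],r['extent'],np.percentile(Q,[3,50,97],axis=0).round(4).tolist())
```

```text
[-0.44363414 -2.48743936  6.10220423]
bail 0.76 [312.3, 182.3, 8.6, 57.4] [[0.5311, -0.085, 0.1074], [0.5375, -0.0816, 0.1863], [0.5455, -0.0019, 0.2142]]
bail_grip 0.77 [312.6, 182.6, 5.5, 52.3] [[0.5318, -0.085, 0.1118], [0.538, -0.0816, 0.1896], [0.5455, -0.0014, 0.2142]]
```

View pics/s2.png

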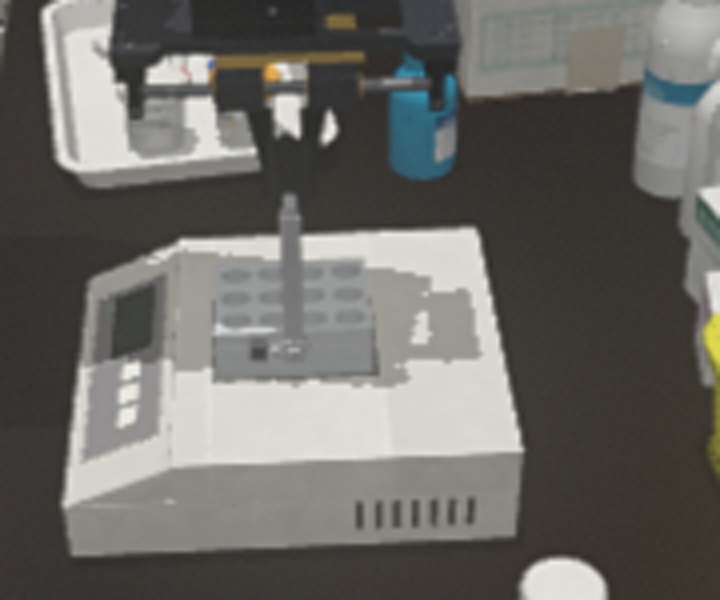

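The side view shows the bail standing vertical (leg columns 290–292). I'll press toward the stop to confirm it has clicked home.

Call:
step_arm(
  rows=[
    [-0.003,0,0,0,0,0],
    [-0.002,0,0,0,0,0],
    [0,0,0,0,0,0],
  ],
)

```text
time: 8.15
position: [0.5385, -0.0377, 0.3758]
tool_rot: [0.724, 0.69, 0.0, 0.0]
ft_force: [3.9, -2.3, 4.0]
grip_width: 0.0136
grip_force: 6.0
```

Call:
step_arm(
  rows=[
    [-0.003,0,0,0,0,0],
    [0,0,0,0,0,0],
  ],
)

```text
time: 8.4
position: [0.5364, -0.0377, 0.3762]
tool_rot: [0.724, 0.69, 0.001, 0.001]
ft_force: [5.3, -1.3, 4.9]
grip_width: 0.014
grip_force: 6.0
```

Call:
step_arm(
  rows=[
    [0,0,0,0,0,0],
    [0,0,0,0,0,0],
    [0,0,0,0,0,0],
  ],
  jaw=0.035,
)

```text
time: 8.78
position: [0.534, -0.0369, 0.374]
tool_rot: [0.724, 0.69, -0.002, -0.003]
ft_force: [0.5, -0.3, -0.2]
grip_width: 0.0326
grip_force: 0.0
```

```bash
cat > b.py <<'E'
from h import *
o=get_obs(); print(o['position'],o['ft_force'])
for n in ['side','top']:
  c=cam(n)
  P,u,v=cloud(c)
  if n=='side':
    # near leg of bail
    m=(abs(P[:,0]-.54)<.035)&(P[:,1]>-.096)&(P[:,1]<-.072)&(P[:,2]>.122)&(P[:,2]<.21)
    Q=P[m]; k=np.polyfit(Q[:,2],Q[:,0],1); print('leg x(z) slope',k,len(Q),'x at .106,.206',np.polyval(k,[.106,.206]),'y(z)',np.polyfit(Q[:,2],Q[:,1],1))
  m=(abs(P[:,0]-.54)<.05)&(abs(P[:,1]+.04)<.05)&(P[:,2]>.11)&(P[:,2]<.12)
  Q=P[m]; A=np.c_[Q[:,:2]-[.54,-.04],np.ones(len(Q))]; print(n,'block top plane',np.linalg.lstsq(A,Q[:,2],rcond=None)[0].round(4),len(Q),Q.min(0),Q.max(0))
  if n=='top':
    m=(abs(P[:,0]-.56)<.08)&(P[:,2]>.076)&(P[:,2]<.088)&(abs(P[:,1]+.04)<.13); Q=P[m]; A=np.c_[Q[:,:2]-[.54,-.04],np.ones(len(Q))]; print('deck',np.linalg.lstsq(A,Q[:,2],rcond=None)[0].round(4))
E
python3 b.py
```

```text
[ 0.53404947 -0.03694659  0.3739987 ] [ 0.47208148 -0.32589873 -0.17137448]
leg x(z) slope [-0.01165518  0.53881561] 156 x at .106,.206 [0.53758016 0.53641465] y(z) [ 0.01435928 -0.08513925]
side block top plane [0.0012 0.013  0.1153] 571 [ 0.49090751 -0.08731412  0.11007505] [ 0.58730051 -0.00180467  0.1196873 ]Traceback (most recent call last):
  File "b.py", line 11, in <module>
    Q=P[m]; A=np.c_[Q[:,:2]-[.54,-.04],np.ones(len(Q))]; print(n,'block top plane',np.linalg.lstsq(A,Q[:,2],rcond=None)[0].round(4),len(Q),Q.min(0),Q.max(0))
                                                                                                                                           ~~~~~^^^
    return umr_minimum(a, axis, None, out, keepdims, initial, where)
ValueError: zero-size array to reduction operation minimum which has no identity
```

The bail stays up with the jaw open, so it has clicked. I'll centre on the bar and grip it firmly.

Call:
step_arm(
  rows=[
    [0.003,0,-0.003,0,0,0],
    [0,0,0,0,0,0],
  ],
)

```text
time: 9.12
position: [0.5387, -0.0375, 0.3719]
tool_rot: [0.724, 0.69, -0.0, -0.001]
ft_force: [-0.4, 0.3, 0.0]
grip_width: 0.0351
grip_force: 0.0
```

Call:
step_arm(
  rows=[
    [0,0,0,0,0,0],
    [0,0,0,0,0,0],
    [0,0,0,0,0,0],
  ],
  jaw=0.0,
  squeeze=55,
)

```text
time: 9.5
position: [0.5389, -0.0376, 0.3726]
tool_rot: [0.724, 0.69, 0.0, 0.0]
ft_force: [2.2, 0.1, -3.7]
grip_width: 0.0132
grip_force: 47.6
```

Call:
step_arm(
  rows=[
    [0,0,0.002,0,0,0],
    [0,0,0.002,0,0,0],
    [0,-0.003,0,1,0,0],
    [0,-0.003,0,1,0,0],
    [0,0,0,0,0,0],
  ],
)

```text
time: 10.12
position: [0.538, -0.0439, 0.3747]
tool_rot: [0.724, 0.69, 0.011, -0.014]
ft_force: [1.2, -1.0, -25.7]
grip_width: 0.0122
grip_force: 55.0
```

Call:
step_arm(
  rows=[
    [0,-0.003,-0.001,0,0,0],
    [0,-0.003,-0.0005,0,0,0],
    [0,0,0,0,0,0],
  ],
)

```text
time: 10.5
position: [0.5382, -0.0494, 0.3745]
tool_rot: [0.724, 0.69, 0.012, -0.014]
ft_force: [0.8, 1.4, -23.2]
grip_width: 0.0126
grip_force: 55.0
```

```bash
cat > b.py <<'E'
from h import *
o=get_obs(); p=o['position']; Rm=R.from_quat(o['tool_rot']).as_matrix()
print('grasp',(p+Rm[:,2]*.164).round(4),'tilt deg',np.degrees(np.arctan2(Rm[1,2],-Rm[2,2])).round(2),'F',o['ft_force'].round(1),'M',o['moment'].round(2),'t',o['time'])
c=cam('side'); P,u,v=cloud(c)
m=(abs(P[:,0]-.54)<.035)&(P[:,1]>-.115)&(P[:,1]<-.06)&(P[:,2]>.13)&(P[:,2]<.19)
Q=P[m]; print('leg x0.5 y0.5 @.16 & slopes',np.polyfit(Q[:,2]-.16,Q[:,0],1).round(4),np.polyfit(Q[:,2]-.16,Q[:,1],1).round(4),len(Q))
m=(abs(P[:,0]-.538)<.045)&(abs(P[:,1]+.038)<.033)&(P[:,2]>.106)&(P[:,2]<.14)
Q=P[m]; A=np.c_[Q[:,:2]-[.538,-.038],np.ones(len(Q))]
w=np.ones(len(Q),bool)
for _ in range(4):
    k=np.linalg.lstsq(A[w],Q[w,2],rcond=None)[0]; r=Q[:,2]-A@k; w=abs(r)<.0025
print('block top',k.round(4),w.sum(),'zL,zR rise mm',(1e3*(k[2]-.116+np.array([.037,-.037])*k[1])).round(1))
m=(P[:,2]>.07)&(P[:,2]<.094)&(abs(P[:,1]+.04)<.11)&(P[:,0]>.45)&(P[:,0]<.66)&((abs(P[:,1]+.038)>.05)|(abs(P[:,0]-.538)>.06)); Q=P[m]; A=np.c_[Q[:,:2]-[.54,-.04],np.ones(len(Q))]; w=np.ones(len(Q),bool)
for _ in range(4):
    k=np.linalg.lstsq(A[w],Q[w,2],rcond=None)[0]; r=Q[:,2]-A@k; w=abs(r)<.002
print('deck',k.round(4),w.sum())
import sys
if len(sys.argv)>1: cv2.imwrite(sys.argv[1],cv2.resize(c['pixels'][130:270,240:400],None,fx=4,fy=4,interpolation=cv2.INTER_CUBIC))
E
python3 b.py
```

```text
grasp [ 0.5379 -0.0434  0.2106] tilt deg 2.07 F [  0.8   1.4 -23.2] M [-0.14  0.01  0.07] t 10.5
leg x0.5 y0.5 @.16 & slopes [0.0332 0.5353] [-0.0313 -0.0869] 99
block top [0.0128 0.0171 0.1175] 315 zL,zR rise mm [2.2 0.9]
deck [0.0006 0.0009 0.0826] 2543
```

Call:
step_arm(
  rows=[
    [0,-0.0055,0,1,0,0],
    [0,-0.0055,0,1,0,0],
    [0,0,0,0,0,0],
  ],
)

```text
time: 10.92
position: [0.5388, -0.0611, 0.3758]
tool_rot: [0.724, 0.689, 0.024, -0.025]
ft_force: [-1.6, 0.8, -16.1]
grip_width: 0.0127
grip_force: 55.0
```

```bash
python3 b.py
```

```text
grasp [ 0.5389 -0.0498  0.2122] tilt deg 3.96 F [ -1.6   0.8 -16.1] M [-0.14  0.35  0.07] t 10.925
leg x0.5 y0.5 @.16 & slopes [0.0143 0.5352] [-0.0734 -0.0909] 101
block top [0.0191 0.0485 0.1192] 289 zL,zR rise mm [5.  1.4]
deck [0.0013 0.0004 0.0826] 2500
```

Call:
step_arm(
  rows=[
    [0,-0.0055,0.0005,1,0,0],
    [0,-0.0055,0.0005,1,0,0],
    [0,-0.003,0,0.5,0,0],
    [0,0,0,0,0,0],
  ],
)

```text
time: 11.48
position: [0.5388, -0.0748, 0.3763]
tool_rot: [0.723, 0.689, 0.039, -0.041]
ft_force: [-0.7, 5.6, -16.6]
grip_width: 0.0124
grip_force: 55.0
```

```bash
python3 b.py pics/s3.png
```

```text
grasp [ 0.5389 -0.0563  0.2134] tilt deg 6.51 F [ -0.7   5.6 -16.6] M [0.5  0.22 0.02] t 11.475
leg x0.5 y0.5 @.16 & slopes [-0.0128  0.5355] [-0.1276 -0.0947] 105
block top [0.0113 0.1    0.1209] 277 zL,zR rise mm [8.6 1.2]
deck [0.0011 0.0004 0.0826] 2491
```

View pics/s3.png

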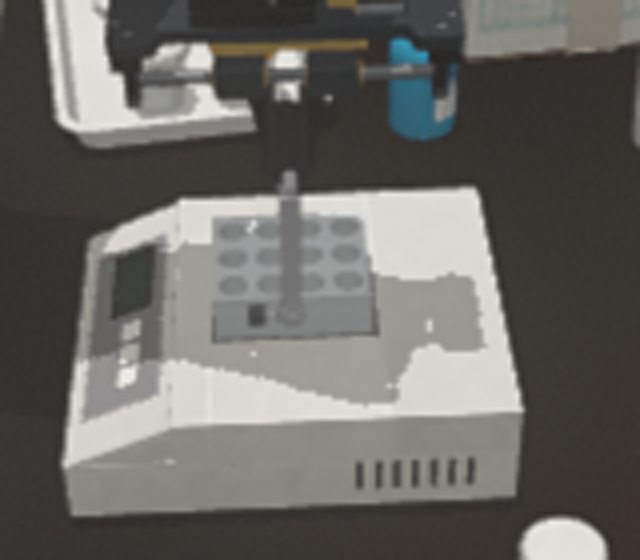

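The picture shows the block leaning with its +y side about 9 mm up, and the heater has not moved. Next I'll rock back about the raised +y edge, gaining height as I go.

Call:
step_arm(
  rows=[
    [0,0.003,0.0008,-0.5,0,0],
    [0,0.0055,0.0012,-1,0,0],
    [0,0.0055,0.001,-1,0,0],
    [0,0,0,0,0,0],
  ],
)

```text
time: 12.02
position: [0.5387, -0.0605, 0.3773]
tool_rot: [0.723, 0.69, 0.023, -0.025]
ft_force: [1.3, -0.5, -26.1]
grip_width: 0.0123
grip_force: 55.0
```

```bash
python3 b.py
```

```text
grasp [ 0.5385 -0.0494  0.2137] tilt deg 3.89 F [  1.3  -0.5 -26.1] M [-0.34 -0.19 -0.02] t 12.025
leg x0.5 y0.5 @.16 & slopes [-0.0287  0.5359] [-0.0787 -0.0906] 102
block top [-0.0066  0.0688  0.1207] 304 zL,zR rise mm [7.2 2.1]
deck [ 0.002  -0.0001  0.0824] 2508
```

Call:
step_arm(
  rows=[
    [0,0.0055,0.0006,-1,0,0],
    [0,0.0055,0.0006,-1,0,0],
    [0,0,0,0,0,0],
  ],
)

```text
time: 12.45
position: [0.5388, -0.0508, 0.3784]
tool_rot: [0.723, 0.69, 0.01, -0.011]
ft_force: [0.3, -7.9, -29.9]
grip_width: 0.0128
grip_force: 55.0
```

```bash
python3 b.py
```

```text
grasp [ 0.5386 -0.046   0.2145] tilt deg 1.67 F [  0.3  -7.9 -29.9] M [-1.16 -0.08 -0.03] t 12.45
leg x0.5 y0.5 @.16 & slopes [-0.0247  0.5361] [-0.0552 -0.0884] 105
block top [0.0044 0.0529 0.1211] 276 zL,zR rise mm [7.  3.1]
deck [ 0.0014 -0.0035  0.0829] 2486
```

Call:
step_arm(
  rows=[
    [0,0.003,-0.0006,-0.5,0,0],
    [0,0.004,-0.0004,-0.5,0,0],
    [0,0,0,0,0,0],
  ],
)

```text
time: 12.88
position: [0.5385, -0.0431, 0.3768]
tool_rot: [0.724, 0.69, 0.004, -0.006]
ft_force: [0.7, -2.0, -31.1]
grip_width: 0.0123
grip_force: 55.0
```

```bash
python3 b.py
```

```text
grasp [ 0.5381 -0.0405  0.2128] tilt deg 0.89 F [  0.7  -2.  -31.1] M [-0.43 -0.21  0.  ] t 12.875
leg x0.5 y0.5 @.16 & slopes [0.0152 0.5355] [-0.0225 -0.0849] 104
block top [ 0.0321 -0.0124  0.1192] 270 zL,zR rise mm [2.8 3.7]
deck [0.0008 0.0008 0.0826] 2521
```

```bash
cat > c.py <<'E'
from h import *
o=get_obs(); p=o['position']; Rm=R.from_quat(o['tool_rot']).as_matrix()
print('grasp',(p+Rm[:,2]*.164).round(4),'tilt',np.degrees(np.arctan2(Rm[1,2],-Rm[2,2])).round(2),'F',o['ft_force'].round(1),'t',o['time'])
def plane(Q,tol):
    A=np.c_[Q[:,:2]-[.538,-.038],np.ones(len(Q))]; w=Q[:,2]>np.median(Q[:,2])-.006
    for _ in range(8):
        k=np.linalg.lstsq(A[w],Q[w,2],rcond=None)[0]; w=abs(Q[:,2]-A@k)<tol
    return k,w.sum(),Q[w]
def look(n):
    c=cam(n); P,u,v=cloud(c)
    m=(abs(P[:,0]-.538)<.045)&(P[:,1]>-.075)&(P[:,1]<.0)&(P[:,2]>.108)&(P[:,2]<.135)
    k,w,Q=plane(P[m],.0015)
    m=(P[:,2]>.07)&(P[:,2]<.094)&(abs(P[:,1]+.04)<.11)&(P[:,0]>.45)&(P[:,0]<.66)&((P[:,1]>.012)|(P[:,1]<-.09)|(abs(P[:,0]-.538)>.06))
    d,wd,_=plane(P[m],.0015)
    print(n,'top',k.round(4),w,'y',Q[:,1].min().round(3),Q[:,1].max().round(3),'deck',d.round(4),wd)
    s=k[1]; 
    print('   rel lean',round(s-d[1],4),'left,right rise mm',(1e3*(k[2]-d[2]-.034+np.array([.037,-.037])*(s-d[1]))).round(1))
    return c
if __name__=='__main__':
    import sys
    for n in ['wrist','side','side']: c=look(n); cv2.imwrite(f'pics/l_{n}.png',c['pixels'])
E
python3 c.py; python3 -c "
import cv2,numpy as np
a=cv2.resize(cv2.imread('pics/l_side.png')[150:225,270:370],None,fx=6,fy=6,interpolation=cv2.INTER_CUBIC)[:, :600]
b=cv2.imread('pics/l_wrist.png')[:,:]; b=cv2.resize(b,None,fx=.9375,fy=.9375)[:150]
cv2.imwrite('pics/l.png',np.vstack([a,b[:,:600]]))"
```

```text
grasp [ 0.5381 -0.0404  0.2128] tilt 0.9 F [  1.7  -2.  -30.6] t 12.925
wrist top [0.0177 0.0189 0.1189] 4802 y -0.075 -0.002 deck [-0.0002  0.0001  0.0811] 31462
   rel lean 0.0188 left,right rise mm [4.6 3.2]
side top [0.0147 0.0162 0.1202] 249 y -0.075 -0.002 deck [0.0005 0.0006 0.0826] 2137
   rel lean 0.0156 left,right rise mm [4.2 3.1]
side top [0.0149 0.0151 0.1203] 260 y -0.075 -0.001 deck [0.0007 0.0009 0.0826] 2179
   rel lean 0.0142 left,right rise mm [4.3 3.2]
```

View pics/l.png

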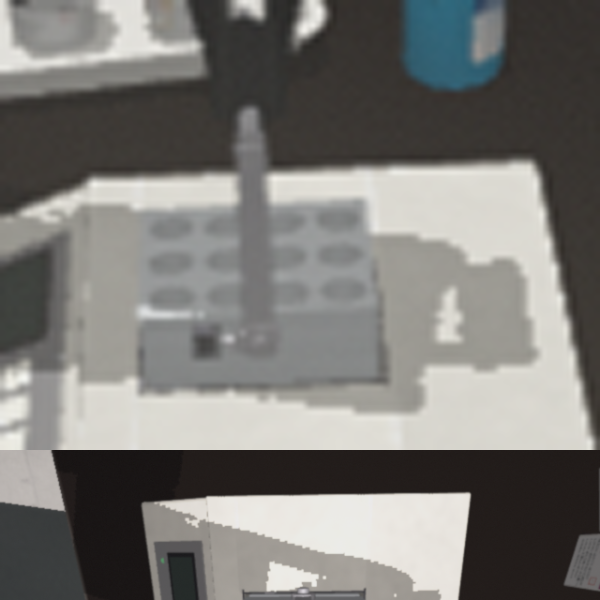

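The two cameras disagree little: the left side is about 4.4 mm up and the right about 3.2 mm, so the left is marginal against its snap. I'll lean over again to get it well out before working the right side.

Call:
step_arm(
  rows=[
    [0,-0.0055,0,1,0,0],
    [0,-0.0055,-0.0003,1,0,0],
    [0,-0.0055,-0.0004,1,0,0],
    [0,-0.0055,-0.0005,1,0,0],
    [0,-0.0055,-0.0005,1,0,0],
    [0,0,0,0,0,0],
  ],
)

```text
time: 13.82
position: [0.5389, -0.0707, 0.3778]
tool_rot: [0.723, 0.689, 0.036, -0.037]
ft_force: [0.1, 4.0, -22.1]
grip_width: 0.0124
grip_force: 55.0
```

```bash
python3 c.py
```

```text
grasp [ 0.539  -0.0537  0.2147] tilt 5.94 F [  0.1   4.  -22.1] t 13.825
wrist top [0.018  0.1108 0.122 ] 4683 y -0.075 -0.003 deck [-0.0002  0.0002  0.081 ] 30168
   rel lean 0.1106 left,right rise mm [11.1  2.9]
side top [0.0194 0.0946 0.1229] 237 y -0.074 -0.008 deck [0.0002 0.0007 0.0826] 2105
   rel lean 0.0938 left,right rise mm [9.7 2.8]
side top [0.0244 0.0905 0.1228] 238 y -0.072 -0.006 deck [-0.001   0.001   0.0826] 2146
   rel lean 0.0895 left,right rise mm [9.5 2.9]
```

Call:
step_arm(
  rows=[
    [0,0.0055,0.0005,-1,0,0],
    [0,0.0055,0.0005,-1,0,0],
    [0,0.0055,0.0005,-1,0,0],
    [0,0,0,0,0,0],
  ],
)

```text
time: 14.48
position: [0.5383, -0.0535, 0.3773]
tool_rot: [0.723, 0.69, 0.017, -0.019]
ft_force: [0.7, -1.9, -32.7]
grip_width: 0.0125
grip_force: 55.0
```

```bash
python3 c.py
```

```text
grasp [ 0.5379 -0.0452  0.2135] tilt 2.88 F [  0.7  -1.9 -32.7] t 14.475
wrist top [0.0157 0.0482 0.1198] 4769 y -0.075 -0.0 deck [-0.0001  0.0001  0.081 ] 30894
   rel lean 0.0481 left,right rise mm [6.5 3. ]
side top [0.012  0.0385 0.121 ] 237 y -0.075 -0.005 deck [0.     0.0005 0.0825] 2138
   rel lean 0.0379 left,right rise mm [5.9 3.1]
side top [0.0129 0.0399 0.1209] 244 y -0.075 -0.005 deck [0.0003 0.0006 0.0826] 2165
   rel lean 0.0393 left,right rise mm [5.8 2.9]
```

Call:
step_arm(
  rows=[
    [0,0.003,0.0004,-1,0,0],
    [0,0.003,0.0004,-1,0,0],
    [0,0,0,0,0,0],
  ],
  squeeze=60,
)

```text
time: 15.0
position: [0.538, -0.047, 0.3773]
tool_rot: [0.724, 0.69, 0.005, -0.008]
ft_force: [1.2, -1.6, -35.1]
grip_width: 0.0127
grip_force: 60.0
```

```bash
sed -i "s/\['wrist','side','side'\]/['wrist','side']/" c.py; python3 c.py
```

```text
grasp [ 0.5373 -0.0441  0.2133] tilt 1.01 F [  1.2  -1.6 -35.1] t 15.0
wrist top [0.0229 0.0408 0.1195] 4802 y -0.075 -0.0 deck [-0.      0.0002  0.081 ] 31985
   rel lean 0.0405 left,right rise mm [6. 3.]
side top [0.0208 0.0323 0.1208] 238 y -0.075 -0.004 deck [0.0006 0.0002 0.0826] 2161
   rel lean 0.0321 left,right rise mm [5.4 3. ]
```

Call:
step_arm(
  rows=[
    [0,-0.005,-0.0003,1,0,0],
    [0,-0.005,-0.0003,1,0,0],
    [0,-0.005,-0.0003,1,0,0],
    [0,-0.005,-0.0003,1,0,0],
    [0,-0.006,-0.0002,1,0,0],
    [0,0,0,0,0,0],
  ],
)

```text
time: 15.85
position: [0.5387, -0.0736, 0.3784]
tool_rot: [0.723, 0.689, 0.036, -0.038]
ft_force: [-0.3, 1.2, -21.4]
grip_width: 0.0124
grip_force: 60.0
```

```bash
python3 c.py
```

```text
grasp [ 0.5386 -0.0565  0.2153] tilt 5.99 F [ -0.3   1.2 -21.4] t 15.85
wrist top [0.0166 0.1306 0.1231] 4695 y -0.075 -0.004 deck [-0.0001  0.0003  0.081 ] 30427
   rel lean 0.1303 left,right rise mm [12.9  3.3]
side top [0.0021 0.1168 0.1241] 236 y -0.074 -0.007 deck [-0.0021  0.0005  0.0827] 2158
   rel lean 0.1163 left,right rise mm [11.7  3.1]
```

Call:
step_arm(
  rows=[
    [0,-0.001,0.0006,0,0,0],
    [0,-0.001,0.0006,0,0,0],
    [0,0,0,0,0,0],
  ],
)

```text
time: 16.32
position: [0.5384, -0.0748, 0.3786]
tool_rot: [0.723, 0.689, 0.036, -0.039]
ft_force: [1.3, 4.3, -26.9]
grip_width: 0.0126
grip_force: 60.0
```

```bash
python3 c.py
```

```text
grasp [ 0.5381 -0.0573  0.2155] tilt 6.12 F [  1.3   4.3 -26.9] t 16.325
wrist top [0.0186 0.1368 0.1234] 4674 y -0.075 -0.004 deck [0.0001 0.0002 0.081 ] 30515
   rel lean 0.1366 left,right rise mm [13.5  3.3]
side top [0.0012 0.1053 0.1241] 214 y -0.075 -0.008 deck [-0.0002  0.0003  0.0826] 2189
   rel lean 0.105 left,right rise mm [11.4  3.7]
```

Call:
step_arm(
  rows=[
    [0,-0.001,0.0005,0,0,0],
    [0,-0.001,0.0005,0,0,0],
    [0,0,0,0,0,0],
  ],
)

```text
time: 16.8
position: [0.538, -0.0757, 0.3786]
tool_rot: [0.723, 0.689, 0.037, -0.041]
ft_force: [1.8, 7.3, -31.4]
grip_width: 0.0122
grip_force: 60.0
```

```bash
python3 c.py
```

```text
grasp [ 0.5375 -0.0577  0.2156] tilt 6.3 F [  1.8   7.3 -31.4] t 16.8
wrist top [0.0189 0.1396 0.1235] 4652 y -0.075 -0.003 deck [-0.0002  0.0004  0.081 ] 30482
   rel lean 0.1392 left,right rise mm [13.6  3.3]
side top [0.0158 0.1299 0.1249] 258 y -0.075 -0.008 deck [0.0007 0.0007 0.0826] 2172
   rel lean 0.1293 left,right rise mm [13.1  3.5]
```

Call:
step_arm(
  rows=[
    [0,0.004,0.0003,-0.5,0,0],
    [0,0.004,0.0004,-0.5,0,0],
    [0,0,0,0,0,0],
  ],
)

```text
time: 17.27
position: [0.5383, -0.0699, 0.3793]
tool_rot: [0.723, 0.69, 0.028, -0.032]
ft_force: [0.9, -1.5, -31.9]
grip_width: 0.012
grip_force: 60.0
```

```bash
python3 c.py
```

```text
grasp [ 0.5378 -0.0559  0.2159] tilt 4.88 F [  0.9  -1.5 -31.9] t 17.275
wrist top [0.0156 0.1252 0.1235] 4696 y -0.075 -0.003 deck [-0.0001  0.0002  0.081 ] 31042
   rel lean 0.125 left,right rise mm [13.1  3.9]
side top [0.0206 0.1036 0.1246] 225 y -0.075 -0.008 deck [0.0001 0.0009 0.0826] 2158
   rel lean 0.1027 left,right rise mm [11.8  4.2]
```

Call:
step_arm(
  rows=[
    [0,0.004,0.0006,-0.5,0,0],
    [0,0.004,0.0006,-0.5,0,0],
    [0,0,0,0,0,0],
  ],
)

```text
time: 17.75
position: [0.5386, -0.0628, 0.3814]
tool_rot: [0.723, 0.69, 0.022, -0.024]
ft_force: [0.3, -5.3, -29.8]
grip_width: 0.0123
grip_force: 60.0
```

```bash
python3 c.py
```

```text
grasp [ 0.5384 -0.052   0.2177] tilt 3.76 F [  0.3  -5.3 -29.8] t 17.75
wrist top [0.0099 0.1063 0.1248] 4720 y -0.075 -0.001 deck [-0.0006 -0.0146  0.0825] 30849
   rel lean 0.1209 left,right rise mm [12.7  3.8]
side top [0.007  0.1008 0.126 ] 254 y -0.075 -0.005 deck [ 0.0002 -0.014   0.0841] 2095
   rel lean 0.1148 left,right rise mm [12.2  3.7]
```

The heater is starting to tip by 0.014 rad, so I'm easing off at once.

Call:
step_arm(
  rows=[
    [0,-0.002,-0.0012,0,0,0],
    [0,-0.003,-0.001,0,0,0],
    [0,0,0,0,0,0],
  ],
)

```text
time: 18.23
position: [0.5386, -0.0673, 0.3795]
tool_rot: [0.724, 0.689, 0.023, -0.025]
ft_force: [-1.0, -1.7, -28.5]
grip_width: 0.0125
grip_force: 60.0
```

```bash
python3 c.py
```

```text
grasp [ 0.5384 -0.056   0.2159] tilt 3.93 F [ -1.   -1.7 -28.5] t 18.225
wrist top [0.0102 0.1251 0.1235] 4719 y -0.075 -0.004 deck [-0.0001  0.0002  0.081 ] 31796
   rel lean 0.1248 left,right rise mm [13.1  3.9]
side top [0.0044 0.1045 0.1245] 247 y -0.075 -0.009 deck [0.0009 0.0005 0.0826] 2156
   rel lean 0.104 left,right rise mm [11.8  4.1]
```

Heater is level again. The right side is about 3.9 mm up and each rock gains a little, so I'll continue with small rocks and keep the left side well up.

Call:
step_arm(
  rows=[
    [0,0.005,-0.0002,-1,0,0],
    [0,0.005,-0.0002,-1,0,0],
    [0,0.005,-0.0002,-1,0,0],
    [0,0,0,0,0,0],
  ],
)

```text
time: 18.82
position: [0.5382, -0.0509, 0.3781]
tool_rot: [0.724, 0.69, 0.006, -0.008]
ft_force: [-0.4, -1.0, -26.4]
grip_width: 0.0125
grip_force: 60.0
```

```bash
python3 c.py
```

```text
grasp [ 0.5378 -0.0476  0.2141] tilt 1.14 F [ -0.4  -1.  -26.4] t 18.825
wrist top [0.0107 0.0641 0.1207] 4796 y -0.075 -0.001 deck [0.0001 0.0002 0.081 ] 32483
   rel lean 0.0639 left,right rise mm [8.  3.3]
side top [0.0041 0.0822 0.1224] 236 y -0.074 -0.005 deck [ 0.0008 -0.0003  0.0825] 2202
   rel lean 0.0825 left,right rise mm [9.  2.9]
```

Call:
step_arm(
  rows=[
    [0,-0.005,0.0003,1,0,0],
    [0,-0.005,0.0004,1,0,0],
    [0,-0.005,0.0005,1,0,0],
    [0,-0.004,0.0005,1,0,0],
    [0,-0.002,0.0003,0,0,0],
    [0,0,0,0,0,0],
  ],
)

```text
time: 19.68
position: [0.5382, -0.0717, 0.3793]
tool_rot: [0.723, 0.689, 0.03, -0.034]
ft_force: [1.1, 2.6, -33.3]
grip_width: 0.0125
grip_force: 60.0
```

```bash
python3 c.py
```

```text
grasp [ 0.5376 -0.0569  0.216 ] tilt 5.17 F [  1.1   2.6 -33.3] t 19.675
wrist top [0.0114 0.1275 0.1237] 4674 y -0.075 -0.004 deck [-0.0001  0.0004  0.081 ] 31075
   rel lean 0.1271 left,right rise mm [13.4  4. ]
side top [0.0018 0.1115 0.1248] 247 y -0.074 -0.008 deck [-0.0003  0.001   0.0826] 2151
   rel lean 0.1106 left,right rise mm [12.3  4.2]
```

Call:
step_arm(
  rows=[
    [0,-0.0005,0.0004,0,0,0],
    [0,0,0,0,0,0],
  ],
)

```text
time: 20.02
position: [0.5381, -0.0719, 0.3794]
tool_rot: [0.723, 0.689, 0.03, -0.034]
ft_force: [2.9, 3.7, -37.0]
grip_width: 0.0124
grip_force: 60.0
```

```bash
python3 c.py
```

```text
grasp [ 0.5376 -0.0571  0.2161] tilt 5.2 F [  2.9   3.7 -37. ] t 20.025
wrist top [0.012  0.1289 0.1238] 4644 y -0.075 -0.005 deck [-0.0001  0.0002  0.081 ] 31057
   rel lean 0.1286 left,right rise mm [13.5  4. ]
side top [0.0146 0.1122 0.1249] 246 y -0.075 -0.01 deck [0.     0.0008 0.0827] 2138
   rel lean 0.1114 left,right rise mm [12.4  4.1]
```

Call:
step_arm(
  rows=[
    [0.001,0.002,0.0001,0,0,0],
    [0,0.001,0,-0.5,0,0],
    [0,0,0,0,0,0],
  ],
)

```text
time: 20.5
position: [0.5388, -0.0695, 0.3795]
tool_rot: [0.723, 0.689, 0.026, -0.031]
ft_force: [1.3, 0.3, -36.6]
grip_width: 0.0125
grip_force: 60.0
```

```bash
python3 c.py
```

```text
grasp [ 0.5381 -0.0565  0.216 ] tilt 4.57 F [  1.3   0.3 -36.6] t 20.5
wrist top [0.0087 0.1244 0.1236] 4680 y -0.075 -0.004 deck [-0.0001  0.0002  0.081 ] 31356
   rel lean 0.1242 left,right rise mm [13.2  4. ]
side top [0.009  0.1038 0.1247] 242 y -0.075 -0.009 deck [0.0006 0.0002 0.0825] 2102
   rel lean 0.1036 left,right rise mm [12.   4.3]
```

Call:
step_arm(
  rows=[
    [0,-0.003,0.0002,0.5,0,0],
    [0,-0.001,0.0001,0,0,0],
    [0,0.004,0,-0.5,0,0],
    [0,-0.004,0.0001,0.5,0,0],
    [0,0,0,0,0,0],
  ],
)

```text
time: 21.22
position: [0.539, -0.0742, 0.3803]
tool_rot: [0.723, 0.69, 0.028, -0.033]
ft_force: [0.1, -2.0, -32.2]
grip_width: 0.0123
grip_force: 60.0
```

```bash
python3 c.py
```

```text
grasp [ 0.5383 -0.06    0.2169] tilt 4.96 F [  0.1  -2.  -32.2] t 21.225
wrist top [0.0067 0.152  0.1253] 4650 y -0.075 -0.005 deck [-0.0001 -0.0015  0.0812] 31767
   rel lean 0.1535 left,right rise mm [15.8  4.4]
side top [0.0071 0.1402 0.1266] 241 y -0.074 -0.01 deck [ 0.0003 -0.0024  0.0829] 2096
   rel lean 0.1426 left,right rise mm [15.1  4.5]
```

Call:
step_arm(
  rows=[
    [0,-0.003,0,0.5,0,0],
    [0,-0.001,0.0004,0,0,0],
    [0,0,0.0003,0,0,0],
    [0,0,0,0,0,0],
  ],
)

```text
time: 21.82
position: [0.5386, -0.0778, 0.3805]
tool_rot: [0.723, 0.689, 0.031, -0.037]
ft_force: [0.4, 0.1, -34.9]
grip_width: 0.0128
grip_force: 60.0
```

```bash
python3 c.py
```

```text
grasp [ 0.5377 -0.062   0.2173] tilt 5.54 F [  0.4   0.1 -34.9] t 21.825
wrist top [0.0084 0.1626 0.126 ] 4667 y -0.075 -0.006 deck [-0.0002 -0.0022  0.0812] 31599
   rel lean 0.1649 left,right rise mm [16.9  4.7]
side top [0.0082 0.1331 0.1268] 226 y -0.075 -0.012 deck [-0.0002 -0.0014  0.0829] 2141
   rel lean 0.1345 left,right rise mm [14.9  5. ]
```

Call:
step_arm(
  rows=[
    [0,-0.003,0,0.3,0,0],
    [0,-0.002,0.0004,0.3,0,0],
    [0,0,0.0004,0,0,0],
    [0,0,0,0,0,0],
  ],
)

```text
time: 22.42
position: [0.5383, -0.0819, 0.3801]
tool_rot: [0.723, 0.689, 0.035, -0.042]
ft_force: [1.6, 3.0, -39.4]
grip_width: 0.0122
grip_force: 60.0
```

```bash
python3 c.py
```

```text
grasp [ 0.537  -0.0638  0.2171] tilt 6.31 F [  1.6   3.  -39.4] t 22.425
wrist top [0.0095 0.1702 0.1261] 4630 y -0.075 -0.008 deck [-0.0002  0.0002  0.081 ] 31494
   rel lean 0.17 left,right rise mm [17.4  4.8]
side top [0.0101 0.1531 0.1275] 256 y -0.075 -0.013 deck [-0.0004 -0.0006  0.0825] 2129
   rel lean 0.1536 left,right rise mm [16.6  5.3]
```

Call:
step_arm(
  rows=[
    [0,0.005,-0.0002,-1,0,0],
    [0,0.005,-0.0001,-1,0,0],
    [0,0.005,0,-1,0,0],
    [0,0,0,0,0,0],
  ],
)

```text
time: 23.02
position: [0.5382, -0.0671, 0.3804]
tool_rot: [0.723, 0.69, 0.017, -0.023]
ft_force: [1.3, 1.1, -38.5]
grip_width: 0.0123
grip_force: 60.0
```

```bash
python3 c.py
```

```text
grasp [ 0.537  -0.0578  0.2167] tilt 3.25 F [  1.3   1.1 -38.5] t 23.025
wrist top [0.0102 0.1285 0.1242] 4702 y -0.075 -0.005 deck [-0.0003 -0.001   0.0811] 32889
   rel lean 0.1295 left,right rise mm [13.9  4.3]
side top [0.0105 0.1055 0.1251] 216 y -0.074 -0.011 deck [ 0.0015 -0.0003  0.0826] 2148
   rel lean 0.1058 left,right rise mm [12.5  4.6]
```

Call:
step_arm(
  rows=[
    [0,-0.005,0.0002,0.5,0,0],
    [0,-0.004,0.0002,0.5,0,0],
    [0,-0.002,0.0002,0,0,0],
    [0,0,0.0002,0,0,0],
    [0,0,0,0,0,0],
  ],
)

```text
time: 23.75
position: [0.538, -0.0771, 0.3809]
tool_rot: [0.724, 0.689, 0.024, -0.031]
ft_force: [0.4, 6.1, -38.0]
grip_width: 0.0122
grip_force: 60.0
```

```bash
python3 c.py
```

```text
grasp [ 0.5365 -0.0643  0.2174] tilt 4.49 F [  0.4   6.1 -38. ] t 23.75
wrist top [0.0135 0.1715 0.1262] 4691 y -0.075 -0.007 deck [-0.0002  0.0001  0.081 ] 33195
   rel lean 0.1714 left,right rise mm [17.5  4.8]
side top [0.0167 0.1515 0.1271] 234 y -0.074 -0.014 deck [ 0.0008 -0.0003  0.0825] 2141
   rel lean 0.1517 left,right rise mm [16.2  5. ]
```

Call:
step_arm(
  rows=[
    [0,0,0.0003,0,0,0],
    [0,0.0015,0.0002,-0.5,0,0],
    [0,0,0.0001,0,0,0],
    [0,0,0,0,0,0],
  ],
)

```text
time: 24.35
position: [0.5379, -0.0755, 0.381]
tool_rot: [0.724, 0.689, 0.021, -0.028]
ft_force: [0.5, 5.0, -40.1]
grip_width: 0.0124
grip_force: 60.0
```

```bash
python3 c.py
```

```text
grasp [ 0.5364 -0.0641  0.2174] tilt 3.99 F [  0.5   5.  -40.1] t 24.35
wrist top [0.0147 0.172  0.1262] 4719 y -0.075 -0.007 deck [-0.      0.0002  0.081 ] 33518
   rel lean 0.1718 left,right rise mm [17.5  4.8]
side top [0.0129 0.1493 0.1271] 220 y -0.074 -0.013 deck [ 0.0002 -0.0002  0.0826] 2133
   rel lean 0.1495 left,right rise mm [16.   4.9]
```

Right side looks like it holds to about 5 mm on a steep spring. I'll give a brief, small upward nudge in the leaned state and back off straight after.

Call:
step_arm(
  rows=[
    [0,-0.001,0.0018,0,0,0],
    [0,0,-0.0012,0,0,0],
    [0,0,0,0,0,0],
  ],
)

```text
time: 24.82
position: [0.5377, -0.0775, 0.3817]
tool_rot: [0.724, 0.689, 0.019, -0.028]
ft_force: [-0.5, 1.5, -38.7]
grip_width: 0.0121
grip_force: 60.0
```

```bash
python3 c.py
```

```text
grasp [ 0.536  -0.0665  0.2181] tilt 3.84 F [ -0.5   1.5 -38.7] t 24.825
wrist top [0.0131 0.1652 0.127 ] 4604 y -0.075 -0.011 deck [-0.0004 -0.004   0.0814] 33763
   rel lean 0.1692 left,right rise mm [17.8  5.3]
side top [0.0072 0.1507 0.128 ] 247 y -0.074 -0.015 deck [-0.0003 -0.004   0.0829] 2141
   rel lean 0.1547 left,right rise mm [16.8  5.4]
```

Call:
step_arm(
  rows=[
    [0,-0.003,-0.0002,0,0,0],
    [0,-0.001,0.0002,0.3,0,0],
    [0,0,0,0,0,0],
  ],
)

```text
time: 25.3
position: [0.5375, -0.0807, 0.3812]
tool_rot: [0.724, 0.689, 0.022, -0.031]
ft_force: [1.3, 4.5, -41.3]
grip_width: 0.0119
grip_force: 60.0
```

```bash
python3 c.py
python3 - <<'E'
from h import *
c=cam('top'); P,u,v=cloud(c)
m=(P[:,2]>.072)&(P[:,2]<.092)&(P[:,0]>.38)&(P[:,0]<.7)&(abs(P[:,1]+.04)<.14)
print(cv2.minAreaRect(P[m][:,:2].astype(np.float32)))
E
```

```text
grasp [ 0.5357 -0.0685  0.2176] tilt 4.29 F [  1.3   4.5 -41.3] t 25.3
wrist top [0.0132 0.1719 0.1269] 4568 y -0.075 -0.012 deck [-0.0001  0.0001  0.081 ] 33672
   rel lean 0.1718 left,right rise mm [18.2  5.5]
side top [0.0123 0.1319 0.1277] 236 y -0.075 -0.015 deck [0.0005 0.0003 0.0826] 2172
   rel lean 0.1316 left,right rise mm [15.9  6.2]
((0.5512334704399109, -0.039274536073207855), (0.2195960432291031, 0.23150059580802917), 87.44890594482422)
```

Run:
```python
from h import *
c=cam('side'); a=cv2.cvtColor(cv2.imread('pics/side0.png'),cv2.COLOR_BGR2GRAY); b=cv2.cvtColor(c['pixels'],cv2.COLOR_BGR2GRAY)
for (y0,y1,x0,x1) in [(240,260,325,365),(195,240,256,284),(150,200,420,470),(225,262,255,380)]:
    t=a[y0:y1,x0:x1]; s=b[y0-8:y1+8,x0-8:x1+8]
    big=cv2.resize(s,None,fx=8,fy=8,interpolation=cv2.INTER_CUBIC); tb=cv2.resize(t,None,fx=8,fy=8,interpolation=cv2.INTER_CUBIC)
    r=cv2.matchTemplate(big,tb,cv2.TM_CCOEFF_NORMED); _,m,_,l=cv2.minMaxLoc(r); print((y0,x0),m,(np.array(l)/8-8))
for y in (-.15,-.145): print(proj(c,[.54,y,.03]))
cv2.imwrite('pics/s4.png',cv2.resize(c['pixels'][130:270,240:400],None,fx=4,fy=4,interpolation=cv2.INTER_CUBIC))
```

```text
(240, 325) 0.991866409778595 [-1.125  1.875]
(195, 256) 0.8886076211929321 [-1.    1.25]
(150, 420) 0.9996132254600525 [0. 0.]
(225, 255) 0.9768652319908142 [-1.125  1.5  ]
(np.float64(317.3028703365185), np.float64(249.3932661886409))
(np.float64(317.1485359027462), np.float64(247.94141188902253))
```

View pics/s4.png

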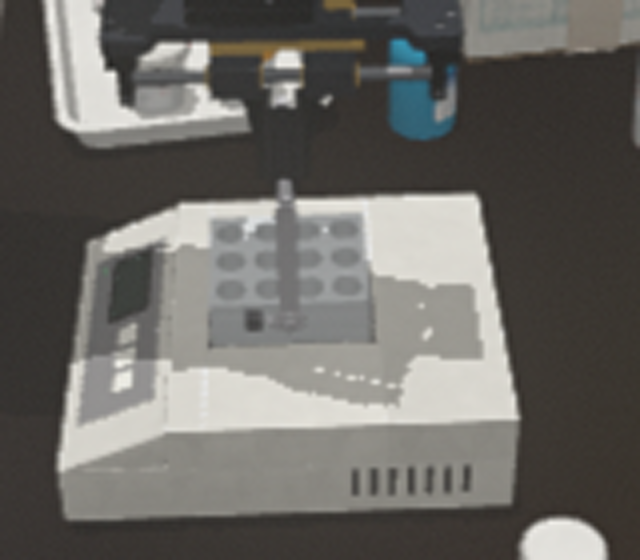

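The heater slid about 5 mm towards -y while it was unloaded by the strong pull. I'll go back to a light pull and rock with lateral force instead.

Call:
step_arm(
  rows=[
    [0,0.002,-0.0008,0,0,0],
    [0,0.002,-0.0008,0,0,0],
    [0,0.005,0,-1,0,0],
    [0,0.005,0,-1,0,0],
    [0,0.005,0,-1,0,0],
    [0,0,0,0,0,0],
  ],
)

```text
time: 26.25
position: [0.5382, -0.063, 0.3815]
tool_rot: [0.724, 0.69, 0.003, -0.009]
ft_force: [-0.2, -2.1, -33.9]
grip_width: 0.012
grip_force: 60.0
```

```bash
python3 c.py
```

```text
grasp [ 0.537  -0.0602  0.2175] tilt 1.0 F [ -0.2  -2.1 -33.9] t 26.25
wrist top [0.0019 0.1208 0.1251] 4694 y -0.075 -0.008 deck [-0.0003 -0.0057  0.0816] 34825
   rel lean 0.1265 left,right rise mm [14.1  4.8]
side top [0.0073 0.1047 0.1259] 223 y -0.075 -0.012 deck [ 0.0007 -0.0045  0.083 ] 2178
   rel lean 0.1092 left,right rise mm [13.   4.9]
```

Call:
step_arm(
  rows=[
    [0,0,-0.001,0,0,0],
    [0,0.001,-0.001,0,0,0],
    [0,0,0,0,0,0],
  ],
)

```text
time: 26.72
position: [0.5382, -0.0615, 0.3798]
tool_rot: [0.724, 0.689, 0.005, -0.01]
ft_force: [-0.1, 4.4, -32.7]
grip_width: 0.0125
grip_force: 60.0
```

```bash
python3 c.py
```

```text
grasp [ 0.5371 -0.0581  0.2158] tilt 1.19 F [ -0.1   4.4 -32.7] t 26.725
wrist top [-1.000e-04  9.830e-02  1.228e-01] 4611 y -0.075 -0.008 deck [-0.0001  0.0001  0.0811] 34141
   rel lean 0.0981 left,right rise mm [11.4  4.2]
side top [0.0008 0.103  0.1239] 246 y -0.074 -0.014 deck [0.0007 0.0001 0.0826] 2205
   rel lean 0.1029 left,right rise mm [11.2  3.5]
```

Call:
step_arm(
  rows=[
    [0,0.003,-0.0006,0,0,0],
    [0,0.003,-0.0006,0,0,0],
    [0,0.003,-0.0003,0,0,0],
    [0,0,0,0,0,0],
  ],
)

```text
time: 27.32
position: [0.5384, -0.0536, 0.3785]
tool_rot: [0.724, 0.69, 0.003, -0.008]
ft_force: [0.1, 0.2, -33.6]
grip_width: 0.0126
grip_force: 60.0
```

```bash
sed -i "s/,'t',o\['time'\]/,'M',o['moment'].round(2),'t',o['time']/" c.py; python3 c.py
```

```text
grasp [ 0.5374 -0.0509  0.2145] tilt 0.94 F [  0.1   0.2 -33.6] M [-0.22  0.14 -0.01] t 27.325
wrist top [-0.0015  0.0526  0.1206] 4631 y -0.075 -0.005 deck [-0.0001  0.0002  0.081 ] 32817
   rel lean 0.0524 left,right rise mm [7.5 3.6]
side top [-0.0101  0.039   0.1217] 234 y -0.074 -0.008 deck [ 0.0012 -0.0011  0.0825] 2203
   rel lean 0.0401 left,right rise mm [6.7 3.8]
```

Call:
step_arm(
  rows=[
    [0,-0.0055,0,1,0,0],
    [0,-0.0055,0,1,0,0],
    [0,-0.0055,0,1,0,0],
    [0,-0.0055,0,1,0,0],
    [0,0,0,0,0,0],
  ],
)

```text
time: 28.05
position: [0.5387, -0.0759, 0.3797]
tool_rot: [0.723, 0.689, 0.028, -0.032]
ft_force: [-2.5, -0.9, -24.5]
grip_width: 0.0126
grip_force: 60.0
```

```bash
python3 c.py
```

```text
grasp [ 0.5379 -0.062   0.2163] tilt 4.87 F [ -2.5  -0.9 -24.5] M [-0.66  0.55  0.06] t 28.05
wrist top [-0.002   0.1321  0.1243] 4554 y -0.075 -0.009 deck [-0.0001  0.0002  0.081 ] 31782
   rel lean 0.1318 left,right rise mm [14.1  4.4]
side top [-0.0073  0.1131  0.1252] 226 y -0.075 -0.012 deck [0.     0.0004 0.0826] 2172
   rel lean 0.1127 left,right rise mm [12.8  4.5]
```

Call:
step_arm(
  rows=[
    [0,0,0.01,0,0,0],
    [0,0,-0.005,0,0,0],
  ],
)

```text
time: 28.4
position: [0.5384, -0.0761, 0.3837]
tool_rot: [0.723, 0.69, 0.026, -0.032]
ft_force: [-2.9, -8.2, -29.0]
grip_width: 0.012
grip_force: 60.0
```

```bash
python3 c.py
```

```text
grasp [ 0.5374 -0.0626  0.2202] tilt 4.72 F [ -2.9  -8.2 -29. ] M [-1.69  0.56 -0.1 ] t 28.4
wrist top [-0.0046  0.1267  0.1282] 4510 y -0.075 -0.01 deck [-0.0016 -0.025   0.0834] 31164
   rel lean 0.1517 left,right rise mm [16.4  5.2]
side top [-0.0112  0.112   0.1284] 228 y -0.074 -0.015 deck [-0.0022 -0.0181  0.0845] 2087
   rel lean 0.1301 left,right rise mm [14.7  5.1]
```

Call:
step_arm(
  rows=[
    [0,0,-0.005,0,0,0],
    [0,0,0,0,0,0],
  ],
)

```text
time: 28.75
position: [0.5385, -0.0757, 0.3791]
tool_rot: [0.723, 0.689, 0.027, -0.033]
ft_force: [-1.6, -0.0, -29.1]
grip_width: 0.0124
grip_force: 60.0
```

```bash
python3 c.py
```

```text
grasp [ 0.5376 -0.0617  0.2157] tilt 4.89 F [ -1.6  -0.  -29.1] M [-0.68  0.43 -0.03] t 28.75
wrist top [0.0022 0.1013 0.1232] 4507 y -0.075 -0.011 deck [-0.0002 -0.      0.081 ] 30972
   rel lean 0.1013 left,right rise mm [11.9  4.4]
side top [0.0043 0.0883 0.1243] 228 y -0.075 -0.017 deck [-0.0008  0.0006  0.0826] 2165
   rel lean 0.0877 left,right rise mm [10.9  4.4]
```

Call:
step_arm(
  rows=[
    [0,0.022,0.002,-3,0,0],
    [0,0.016,0.0015,-3,0,0],
  ],
)

```text
time: 29.1
position: [0.5388, -0.0382, 0.3831]
tool_rot: [0.724, 0.69, -0.01, 0.007]
ft_force: [-2.7, -4.7, -24.5]
grip_width: 0.0124
grip_force: 60.0
```

```bash
python3 c.py
```

```text
grasp [ 0.5381 -0.042   0.2191] tilt -1.35 F [ -2.7  -4.7 -24.5] M [-1.29  0.81 -0.16] t 29.1
wrist top [ 0.0038 -0.033   0.1246] 4636 y -0.075 -0.004 deck [-0.0003  0.0001  0.081 ] 30936
   rel lean -0.033 left,right rise mm [ 8.3 10.8]
side top [-0.0085 -0.039   0.1265] 233 y -0.075 -0.008 deck [-0.0005  0.0004  0.0826] 2108
   rel lean -0.0394 left,right rise mm [ 8.4 11.4]
```

Both sides are now free, left about 8 mm and right about 11 mm, and the deck is level. Before lifting out I'll check how far the heater has shifted.

```bash
cat > hs.py <<'E'
from h import *
c=cam('side'); a=cv2.cvtColor(cv2.imread('pics/side0.png'),cv2.COLOR_BGR2GRAY); b=cv2.cvtColor(c['pixels'],cv2.COLOR_BGR2GRAY)
def rayz(px,z):
    d=c['E'][:3,:3]@np.array([(px[0]-c['cx'])/c['f'],-(px[1]-c['cy'])/c['f'],-1]); o=c['E'][:3,3]; return o+d*(z-o[2])/d[2]
for (y0,y1,x0,x1,z) in [(238,262,325,372,.03),(238,262,255,300,.03),(195,240,256,284,.06)]:
    t=a[y0:y1,x0:x1]; s=b[y0-12:y1+12,x0-12:x1+12]
    big=cv2.resize(s,None,fx=8,fy=8,interpolation=cv2.INTER_CUBIC); tb=cv2.resize(t,None,fx=8,fy=8,interpolation=cv2.INTER_CUBIC)
    r=cv2.matchTemplate(big,tb,cv2.TM_CCOEFF_NORMED); _,m,_,l=cv2.minMaxLoc(r); d=np.array(l)/8-12
    p0=np.array([(x0+x1)/2,(y0+y1)/2]); print(m.__round__(3),d,'shift mm',(1e3*(rayz(p0+d,z)-rayz(p0,z))[:2]).round(1))
E
python3 hs.py
```

```text
0.987 [-1.5    2.875] shift mm [-4.8 -9.3]
0.996 [-2.  2.] shift mm [-4.8 -6.3]
0.922 [-1.25  1.75] shift mm [-3.  -6.6]
```

Heater shift is a few mm to about 8 mm, and it stands flat. Now I'll level the block and lift it gently.

Call:
step_arm(
  rows=[
    [0,-0.004,0.002,1,0,0],
    [0,-0.004,0.003,0.8,0,0],
    [0,0,0.003,0,0,0],
    [0,0,0.003,0,0,0],
    [0,0,0,0,0,0],
  ],
)

```text
time: 29.88
position: [0.5409, -0.0457, 0.3984]
tool_rot: [0.724, 0.69, 0.006, -0.001]
ft_force: [-1.1, -2.0, -1.1]
grip_width: 0.0125
grip_force: 60.0
```

```bash
sed -i 's/<.135)/<.175)/' c.py; python3 c.py
```

```text
grasp [ 0.542  -0.044   0.2344] tilt 0.6 F [-1.1 -2.  -1.1] M [-0.68  0.46 -0.03] t 29.875
wrist top [-0.0258 -0.0019  0.1403] 4705 y -0.075 -0.003 deck [0.     0.0001 0.081 ] 27294
   rel lean -0.002 left,right rise mm [25.1 25.3]
side top [-0.0276 -0.0134  0.1415] 251 y -0.075 -0.004 deck [-0.0003 -0.0006  0.0826] 2069
   rel lean -0.0128 left,right rise mm [24.5 25.4]
```

Call:
step_arm(
  rows=[
    [0,0,0.003,0,0,0],
    [0,0,0.003,0,0,0],
    [0,0,0.003,0,0,0],
    [0,0,0.002,0,0,0],
    [0,0,0,0,0,0],
    [0,0,0,0,0,0],
  ],
)

```text
time: 30.72
position: [0.5396, -0.0454, 0.406]
tool_rot: [0.724, 0.69, 0.004, -0.005]
ft_force: [-0.9, -0.1, -7.2]
grip_width: 0.0121
grip_force: 60.0
```

```bash
python3 c.py
```

```text
grasp [ 0.5396 -0.0433  0.242 ] tilt 0.73 F [-0.9 -0.1 -7.2] M [-0.11  0.01 -0.03] t 30.725
wrist top [-0.0112  0.0278  0.1479] 4832 y -0.075 -0.0 deck [-0.0001  0.0001  0.081 ] 25995
   rel lean 0.0277 left,right rise mm [33.9 31.8]
side top [-0.0066  0.0242  0.1494] 251 y -0.075 -0.004 deck [0.0002 0.0014 0.0825] 2051
   rel lean 0.0228 left,right rise mm [33.7 32.1]
```

Call:
step_arm(
  rows=[
    [-0.0008,0.0012,0.002,-0.75,-0.3,0],
    [-0.0008,0.0012,0.002,-0.75,-0.3,0],
    [0,0,0.001,0,0,0],
    [0,0,0,0,0,0],
    [0,0,0,0,0,0],
    [0,0,0,0,0,0],
    [0,0,0,0,0,0],
  ],
)

```text
time: 31.7
position: [0.5381, -0.0432, 0.4111]
tool_rot: [0.724, 0.69, -0.001, 0.009]
ft_force: [-0.3, -0.1, -7.7]
grip_width: 0.0122
grip_force: 60.0
```

```bash
python3 c.py; python3 hs.py
python3 - <<'E'
from h import *
c=cam('side')
for l,p in [('jar',[.664,-.279]),('wash_bottle',[.66,.267]),('spare_block',[.486,-.393])]:
    for r in cut_out(l,'side')[:1]:
        Q,_,_=cloud(c,r['region']); print(l,np.median(Q,0).round(3))
cv2.imwrite('pics/f.png',cv2.resize(c['pixels'][120:270,230:410],None,fx=4,fy=4,interpolation=cv2.INTER_CUBIC))
E
```

```text
grasp [ 0.5398 -0.0455  0.2471] tilt -0.8 F [-0.3 -0.1 -7.7] M [-0.    0.08  0.01] t 31.7
wrist top [-0.0006  0.0018  0.1528] 4668 y -0.075 -0.004 deck [-0.0001  0.0001  0.0811] 26202
   rel lean 0.0017 left,right rise mm [37.8 37.7]
side top [-0.0004 -0.0167  0.1541] 234 y -0.074 -0.008 deck [-0.0001  0.0007  0.0826] 2011
   rel lean -0.0174 left,right rise mm [36.8 38.1]
0.987 [-1.5    2.875] shift mm [-4.8 -9.3]
0.996 [-2.  2.] shift mm [-4.8 -6.3]
0.918 [-1.25  1.75] shift mm [-3.  -6.6]
jar [ 0.664 -0.279  0.06 ]
wash_bottle [0.659 0.266 0.056]
spare_block [ 0.487 -0.394  0.058]
```

View pics/f.png

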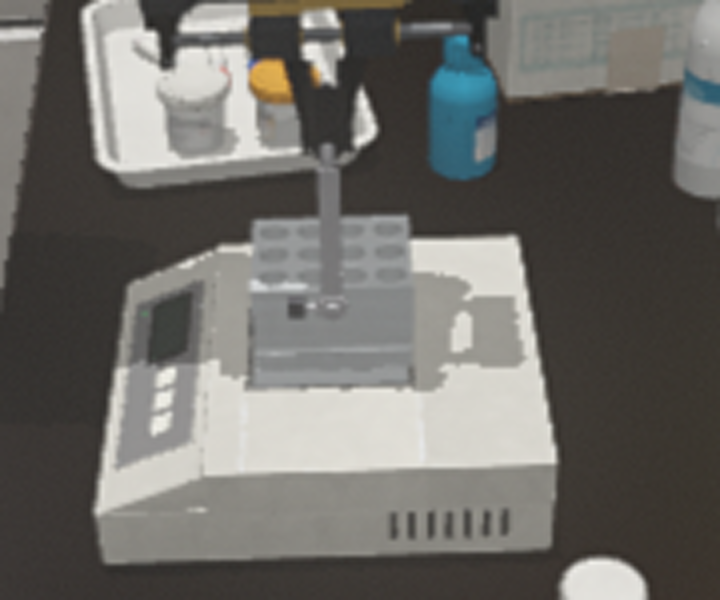

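The final view shows the block level, about 9 mm clear above the well (groove line across its side at row 352, bottom edge at row 385), and the neighbours have not moved.

```bash
python3 -c "
from rig import hand_in
print(hand_in())"
```

```text
the job is handed in; nothing more can be done
None
```

The block is out and held by its bail, still and level about 9 mm above the well, with the jar, wash bottle and spare block unmoved. The heater did not stay put. Pulling hard to free the second side (about 41 N steady) briefly tipped it up to 0.025 rad and slid it about 5 mm toward the robot and 6–9 mm to its right. It is standing flat again, but it was not moved back, and the left side may also have briefly slipped back into its snap once (4.4 mm up) before I freed it again.

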